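# Tip two steel soap balls into the soap dish

## Task

Pick up the blue tipping cup and tilt it slowly over the white soap dish until exactly two of its three steel soap balls have rolled out into the dish, then stop and bring it level again with the third ball still inside. Stand the cup back on the counter, upright and clear of the dish, and let go; do not touch the balls with the gripper and do not move the dish about.

Things in the scene. Friction and masses are not known exactly. Their poses are not given: they have to be found in the camera images.
- cup: blue trough-shaped cup, 95 mm long (x), 40 wide (y), 41 high, about 120 g empty; the grey one is not used. Origin: centre of underside, z up. +x end closed; -x end is the open pouring lip, 47.5 mm from origin, floor 5 mm thick. Flat upright sides: grip across y at mid-length. Ribs on its floor make the balls roll out one by one at lip-down tilts of about 25, 42 and 60 degrees; jerks spill sooner
- dish: white ceramic soap dish, a rectangular open tray 130 mm (its x) by 106 mm (its y), 36 mm high, walls and floor 6 mm thick, 450 g, loose on the counter. Origin: centre of its underside; z up. A dark blue dish of the same shape is not used
- ball1: a solid polished stainless steel soap ball (rubbed on the hands to take off smells), 30 mm in diameter, 110 g, origin at its centre. Three identical balls lie in single file in the blue cup at the start; this one is nearest the lip
- ball2: a solid polished stainless steel soap ball (rubbed on the hands to take off smells), 30 mm in diameter, 110 g, origin at its centre. Three identical balls lie in single file in the blue cup at the start; this one is the middle one
- ball3: a solid polished stainless steel soap ball (rubbed on the hands to take off smells), 30 mm in diameter, 110 g, origin at its centre. Three identical balls lie in single file in the blue cup at the start; this one is nearest the closed end
There are look-alikes about, which are no part of the job. Of the things that look like the dish, take the one that is nearest to the robot's base at the start. Leave any turquoise look-alike of the ball1 alone.

How it is judged:
On the way, in this order (a step that is already met when the one before it is completed fails the run):
1. the blue cup is lifted off the counter with all three balls in it (height (world z) of cup above 0.03 m and x of ball1 in the frame of cup between -0.05 and 0.05 m and y of ball1 in the frame of cup between -0.03 and 0.03 m and z of ball1 in the frame of cup between 0 and 0.045 m and x of ball2 in the frame of cup between -0.05 and 0.05 m and y of ball2 in the frame of cup between -0.03 and 0.03 m and z of ball2 in the frame of cup between 0 and 0.045 m and x of ball3 in the frame of cup between -0.05 and 0.05 m and y of ball3 in the frame of cup between -0.03 and 0.03 m and z of ball3 in the frame of cup between 0 and 0.045 m), for 0.2 s.
2. with the cup still in the air, exactly two balls lie in the white dish and one is still in the cup (height (world z) of cup above 0.03 m and (((x of ball1 in the frame of cup between -0.05 and 0.05 m and y of ball1 in the frame of cup between -0.03 and 0.03 m and z of ball1 in the frame of cup between 0 and 0.045 m) and (x of ball2 in the frame of dish between -0.062 and 0.062 m and y of ball2 in the frame of dish between -0.05 and 0.05 m and z of ball2 in the frame of dish between 0 and 0.038 m) and (x of ball3 in the frame of dish between -0.062 and 0.062 m and y of ball3 in the frame of dish between -0.05 and 0.05 m and z of ball3 in the frame of dish between 0 and 0.038 m)) or ((x of ball2 in the frame of cup between -0.05 and 0.05 m and y of ball2 in the frame of cup between -0.03 and 0.03 m and z of ball2 in the frame of cup between 0 and 0.045 m) and (x of ball1 in the frame of dish between -0.062 and 0.062 m and y of ball1 in the frame of dish between -0.05 and 0.05 m and z of ball1 in the frame of dish between 0 and 0.038 m) and (x of ball3 in the frame of dish between -0.062 and 0.062 m and y of ball3 in the frame of dish between -0.05 and 0.05 m and z of ball3 in the frame of dish between 0 and 0.038 m)) or ((x of ball3 in the frame of cup between -0.05 and 0.05 m and y of ball3 in the frame of cup between -0.03 and 0.03 m and z of ball3 in the frame of cup between 0 and 0.045 m) and (x of ball1 in the frame of dish between -0.062 and 0.062 m and y of ball1 in the frame of dish between -0.05 and 0.05 m and z of ball1 in the frame of dish between 0 and 0.038 m) and (x of ball2 in the frame of dish between -0.062 and 0.062 m and y of ball2 in the frame of dish between -0.05 and 0.05 m and z of ball2 in the frame of dish between 0 and 0.038 m)))), for 0.2 s.
At the end, for the whole second after the job is handed in: two balls lie inside the white dish and the third inside the blue cup, all at rest (balls under 0.1 m/s, cup under 0.02 m/s); the cup stands on the counter, underside within 10 mm of it and upright within 10 degrees, its origin over 70 mm from the dish's; the dish is level ((((x of ball1 in the frame of cup between -0.05 and 0.05 m and y of ball1 in the frame of cup between -0.03 and 0.03 m and z of ball1 in the frame of cup between 0 and 0.045 m) and (x of ball2 in the frame of dish between -0.062 and 0.062 m and y of ball2 in the frame of dish between -0.05 and 0.05 m and z of ball2 in the frame of dish between 0 and 0.038 m) and (x of ball3 in the frame of dish between -0.062 and 0.062 m and y of ball3 in the frame of dish between -0.05 and 0.05 m and z of ball3 in the frame of dish between 0 and 0.038 m)) or ((x of ball2 in the frame of cup between -0.05 and 0.05 m and y of ball2 in the frame of cup between -0.03 and 0.03 m and z of ball2 in the frame of cup between 0 and 0.045 m) and (x of ball1 in the frame of dish between -0.062 and 0.062 m and y of ball1 in the frame of dish between -0.05 and 0.05 m and z of ball1 in the frame of dish between 0 and 0.038 m) and (x of ball3 in the frame of dish between -0.062 and 0.062 m and y of ball3 in the frame of dish between -0.05 and 0.05 m and z of ball3 in the frame of dish between 0 and 0.038 m)) or ((x of ball3 in the frame of cup between -0.05 and 0.05 m and y of ball3 in the frame of cup between -0.03 and 0.03 m and z of ball3 in the frame of cup between 0 and 0.045 m) and (x of ball1 in the frame of dish between -0.062 and 0.062 m and y of ball1 in the frame of dish between -0.05 and 0.05 m and z of ball1 in the frame of dish between 0 and 0.038 m) and (x of ball2 in the frame of dish between -0.062 and 0.062 m and y of ball2 in the frame of dish between -0.05 and 0.05 m and z of ball2 in the frame of dish between 0 and 0.038 m))) and height (world z) of cup below 0.01 m and angle between cup's own z axis and vertical below 0.17 rad and horizontal distance between cup and dish above 0.07 m and linear speed of cup below 0.02 m/s and angle between dish's own z axis and vertical below 0.1 rad and linear speed of each of ball1, ball2, ball3 below 0.1 m/s); the robot touches nothing.
It fails at once if the gripper presses on a ball (contact force between the fingers and ball1 above 1 N or contact force between the fingers and ball2 above 1 N or contact force between the fingers and ball3 above 1 N).
It fails at once if the white dish is shifted by more than 30 mm (distance of dish from where it was at the start of the episode above 0.03 m).
It fails at once if all three balls end up outside the cup (not (x of ball1 in the frame of cup between -0.05 and 0.05 m and y of ball1 in the frame of cup between -0.03 and 0.03 m and z of ball1 in the frame of cup between 0 and 0.045 m) and not (x of ball2 in the frame of cup between -0.05 and 0.05 m and y of ball2 in the frame of cup between -0.03 and 0.03 m and z of ball2 in the frame of cup between 0 and 0.045 m) and not (x of ball3 in the frame of cup between -0.05 and 0.05 m and y of ball3 in the frame of cup between -0.03 and 0.03 m and z of ball3 in the frame of cup between 0 and 0.045 m)).
It also fails if it takes over 69 s, if anything falls off the work surface, if the arm or the gripper's body presses on something with over 40 N, if the wrist force passes 120 N, or if a joint passes its speed limit or range.

## Robot

A 7-joint arm with a two-finger parallel gripper is mounted at the origin on the work surface. World frame = base frame: x ahead of the robot, y to its left, z up, the work surface at z = 0. Lengths are in m, angles in rad, forces in N, time in s.
With the tool pointing down it reaches from about 0.425 to 0.875 m from the base axis. Payload 4.7 kg.
Tool frame: the origin (TCP) lies on the centre line of the jaws, within the pads' length; the fingertips stand 22 mm ahead of it and the grasp point (between the pads) lies 3 mm ahead of it (ctrl.tcp_to_tips is the z of the fingertips in the tool frame, in m); z points along the fingers, y is the direction in which the jaws open and shut (so a half turn about z gives the same grasp; the last joint's range is limited). The gripper opens to 87 mm and grips with 3 to 60 N. Pads are 19 mm wide; open, the fingers measure 117 mm over their backs; the gripper's body (75 mm by 190 mm) begins 51 mm behind the grasp point.
Start: joints at [1.176, 0.321, -0.07, 1.45, 0.023, 1.371, -0.057], TCP at [0.258, -0.596, 0.245] pointing down, gripper open.
Joint ranges: [-2.86, 2.86], [-0.3, 2.09], [-1.38, 1.24], [0.06, 2.45], [-1.56, 4.7], [0.09, 2.05], [-2.69, 2.69]. Speed limits (rad/s): [2.57, 2.57, 3.14, 3.14, 3.14, 3.14, 3.14].

## Interface

Orientations are given as a rotation vector (axis times angle).
In Python, from bench import ctrl, cams gives the robot as it stands.
- The arm moves only by the tool move_arm, never from a script. Its argument "deltas" is a list of rows, each an object with "linear": the shift along the tool's x, y, z as a fraction of full scale, a list of three; "turn": the turn, a rotation vector about the tool's x, y, z as a fraction of full scale, a list of three; "claw": the closure, from 0 (fully open) to 1 (shut). In form: [{"linear": [tx, ty, tz], "turn": [wx, wy, wz], "claw": claw}, ...]. A call has 1 to 20 rows; each row shifts and turns the commanded pose from where the row before left it, along the tool's axes as they then stand; what a row does not reach is not made up. Full scale, the value 1, is 0.03 m for a shift and 4 degrees for a turn. A row lasts 1/12 s, in which the tool goes at most 41.7 mm and 7.16 degrees, less where a joint would pass 70% of its speed; a pose out of reach is approached as far as the arm can. A call with a number of a shift or a turn outside -1 to 1 is refused whole. A call with a gripper value outside its range is refused whole. The fingers move at their own pace and stop on an object; "grip_force" is the grip in N (left out, the last holds). Time passes only in rows, so rows that do not move let the fingers close. It gives the time, the measured TCP pose, the force and the opening at its end, in the units of the state.
- ctrl.get_state(): the state, without advancing time (a new reading comes with each control period).
- cams.get_image(name): name is "side" or "top" or "wrist"; returns a dict with "image" (384x512x3 uint8, red, green, blue), "K" (3x3 intrinsics, pixels), "world_from_camera" (4x4, takes a point from camera to world coordinates); the wrist camera has in their place "tool_from_camera" (4x4, takes a point from camera to tool coordinates, whose origin is the TCP and whose axes are the flange's). Camera axes: x right, y down, z forward; pixel columns grow to the right and rows downward; lengths in m; the calibration is good to about 2 mm. A picture is of the moment at which its call begins: read the wrist's pose just before it. There is no depth.
- ctrl.close_job(): hands the job in, once; it reports no verdict.
The state is a dict: "time": time; "joint_positions": joint angles; "qd": joint speeds; "joint_torque": joint torques, N m; "position": TCP position; "tool_rot": TCP orientation; "ft_force": force on the tool from outside, world axes, zero at the start; "torque": the same for the moment, N m; "grip_width": opening from 0.0 (shut) to 1.0 (fully open).
Only numpy, scipy, OpenCV 4.12 (cv2) and the standard library are available. Lean on these libraries where they do the work, as an engineer would, in place of code of your own. Each camera call takes 0.05 s, during which the arm holds its last target. There are 200 camera calls.

## Working session

There is one attempt and no reset: what is moved stays moved. The work goes in short steps, Python scripts to look and compute and a tool call to move; the robot and the scene stay as the last step left them, time stands still between calls to the robot, and variables do not carry over. Pictures are saved under pics/ and viewed, about 8 in all and at most 12, crops included, and the job is handed in when it is done.

Besides the shell and the picture viewer there is one more tool, called after "Call:" as name([rows], argument=value, ...), one row to a line, values as JSON. move_arm: Moves the arm, as the interface text tells. Shift numbers are shares of 0.03 m and turn numbers shares of 4 degrees, none past 1 either way. Its arguments: {"type":"object","properties":{"deltas":{"type":"array"},"grip_force":{"type":"number"}},"required":["deltas"]}

```bash
mkdir -p pics; cat > h.py <<'E'
import sys; sys.path.insert(0,'.')
from bench import ctrl,cams
import numpy as np,cv2
from scipy.spatial.transform import Rotation as R
def snap(n,f):
    s=ctrl.get_state(); d=cams.get_image(n); cv2.imwrite('pics/'+f,d['image'][:,:,::-1])
    if 'world_from_camera' in d: T=np.array(d['world_from_camera'])
    else:
        W=np.eye(4);W[:3,:3]=R.from_rotvec(s['tool_rot']).as_matrix();W[:3,3]=s['position'];T=W@np.array(d['tool_from_camera'])
    return d['image'],np.array(d['K']),T
def ray(K,T,u,v,z):
    r=T[:3,:3]@np.linalg.inv(K)@np.array([u,v,1.]);return T[:3,3]+r*(z-T[2,3])/r[2]
E
python3 - <<'E'
from h import *
s=ctrl.get_state();print(s['time'],s['position'],s['tool_rot'],R.from_rotvec(s['tool_rot']).as_matrix().round(3))
ims=[]
for n in('top','side'):
    im,K,T=snap(n,n+'0.png');print(n,K.tolist(),T.round(3).tolist())
    np.savez(n+'0.npz',im=im,K=K,T=T)
E
```

```text
0.0 [ 0.25812588 -0.59599162  0.24345745] [-3.07438177e+00 -6.37385442e-01  7.84006405e-04] [[ 0.918  0.398 -0.001]
 [ 0.398 -0.918  0.002]
 [-0.    -0.002 -1.   ]]
top [[463.1061049097352, 0.0, 261.81736087891545], [0.0, 463.1061049097352, 189.75910003555506], [0.0, 0.0, 1.0]] [[-0.003, -0.982, 0.188, 0.342], [-1.0, 0.007, 0.024, -0.009], [-0.025, -0.188, -0.982, 1.047], [0.0, 0.0, 0.0, 1.0]]
side [[404.182492893214, 0.0, 261.923537060962], [0.0, 404.182492893214, 192.69545675897453], [0.0, 0.0, 1.0]] [[-0.881, -0.295, 0.371, 0.201], [-0.474, 0.57, -0.671, 0.612], [-0.013, -0.767, -0.642, 0.613], [0.0, 0.0, 0.0, 1.0]]
```

View pics/top0.png

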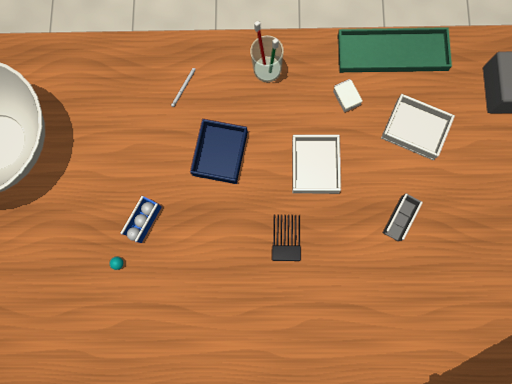

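View pics/side0.png

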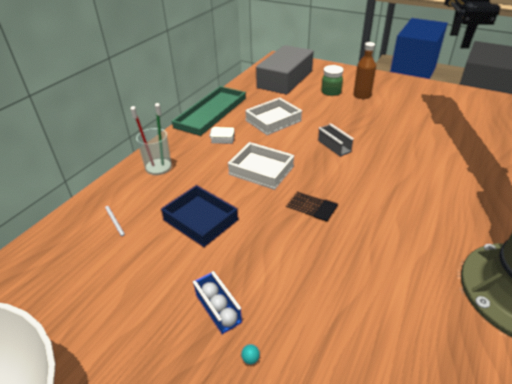

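Top: the blue cup with three balls is near (141,220), the turquoise ball at (117,263), white dishes at (317,163) and (418,126), a dark blue dish at (220,151) and the grey cup at (403,217). Next I'll measure the cup and dish.

```bash
python3 - <<'E'
from h import *
d=np.load('top0.npz');im,K,T=d['im'],d['K'],d['T']
hsv=cv2.cvtColor(im,cv2.COLOR_RGB2HSV)
sat=(hsv[...,1]<70)&(hsv[...,2]>90)
def comp(m,box,z,nm):
    u0,v0,u1,v1=box;mm=np.zeros(m.shape,np.uint8);mm[v0:v1,u0:u1]=m[v0:v1,u0:u1]
    c=max(cv2.findContours(mm,cv2.RETR_EXTERNAL,cv2.CHAIN_APPROX_NONE)[0],key=cv2.contourArea)[:,0]
    P=np.array([ray(K,T,u,v,z)[:2] for u,v in c],np.float32)
    r=cv2.minAreaRect(P);print(nm,r,'box',cv2.boxPoints(r).round(3).tolist(),'r',np.hypot(*r[0]))
comp(sat,(280,125,350,200),.036,'dish1');comp(sat,(375,90,460,165),.036,'dish2')
wood=(hsv[...,0]>3)&(hsv[...,0]<22)&(hsv[...,1]>100)
comp(~wood,(110,190,170,250),.035,'cup')
big=np.hstack([cv2.resize(im[185:255,105:175],(390,390),interpolation=2),cv2.resize(np.load('side0.npz')['im'][260:340,180:260],(390,390),interpolation=2)])
cv2.imwrite('pics/crop.png',big[:,:,::-1])
for p in((148,209),(140,221),(132,234)):print(ray(K,T,*p,.02))
E
```

```text
dish1 ((0.5940437316894531, -0.10524103045463562), (0.10692127794027328, 0.13367649912834167), 89.38301849365234) box [[0.5270000100135803, -0.15800000727176666], [0.6600000262260437, -0.1589999943971634], [0.6610000133514404, -0.05299999937415123], [0.527999997138977, -0.050999999046325684]] r 0.6032939827734771
dish2 ((0.6787426471710205, -0.33721575140953064), (0.13212819397449493, 0.11862154304981232), 65.20433807373047) box [[0.597000002861023, -0.3720000088214874], [0.7049999833106995, -0.421999990940094], [0.7599999904632568, -0.3019999861717224], [0.652999997138977, -0.25200000405311584]] r 0.7578958002835342
cup ((0.47091397643089294, 0.2841486632823944), (0.05447351187467575, 0.09771045297384262), 62.4351806640625) box [[0.41499999165534973, 0.28299999237060547], [0.5019999742507935, 0.2370000034570694], [0.5270000100135803, 0.28600001335144043], [0.4399999976158142, 0.3310000002384186]] r 0.5500003964027
[0.49617262 0.2736034  0.02      ]
[0.46906742 0.29049822 0.02      ]
[0.43996849 0.30713022 0.02      ]
```

View pics/crop.png

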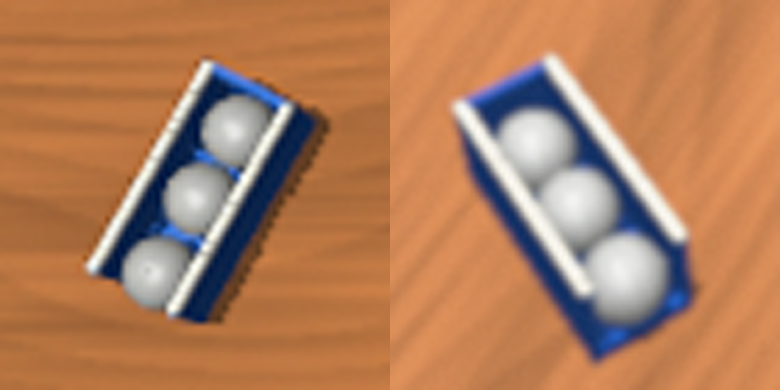

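The crop shows the cup's open lip pointing toward (−x,+y) and the closed end toward (+x,−y), with all three balls in file. The nearer white dish is at (0.594,−0.105), roughly aligned with the world axes. Moving in now.

Call:
move_arm([
  {"linear": [0.7, -0.6, 0], "turn": [0, 0, 0], "claw": 0},
  {"linear": [0.7, -0.6, 0], "turn": [0, 0, 0], "claw": 0},
  {"linear": [0.7, -0.6, 0], "turn": [0, 0, 0], "claw": 0},
  {"linear": [0.7, -0.6, 0], "turn": [0, 0, 0], "claw": 0},
  {"linear": [0.7, -0.6, 0], "turn": [0, 0, 0], "claw": 0},
  {"linear": [0.7, -0.6, 0], "turn": [0, 0, 0], "claw": 0},
  {"linear": [0.7, -0.6, 0], "turn": [0, 0, 0], "claw": 0},
  {"linear": [0.7, -0.6, 0], "turn": [0, 0, 0], "claw": 0},
  {"linear": [0.7, -0.6, 0], "turn": [0, 0, 0], "claw": 0},
  {"linear": [0.7, -0.6, 0], "turn": [0, 0, 0], "claw": 0},
  {"linear": [0.7, -0.6, 0], "turn": [0, 0, 0], "claw": 0},
  {"linear": [0.7, -0.6, 0], "turn": [0, 0, 0], "claw": 0},
  {"linear": [0.7, -0.6, 0], "turn": [0, 0, 0], "claw": 0},
  {"linear": [0.7, -0.6, 0], "turn": [0, 0, 0], "claw": 0},
  {"linear": [0.7, -0.6, 0], "turn": [0, 0, 0], "claw": 0},
  {"linear": [0.7, -0.6, 0], "turn": [0, 0, 0], "claw": 0},
  {"linear": [0.7, -0.6, 0], "turn": [0, 0, 0], "claw": 0},
  {"linear": [0.7, -0.6, 0], "turn": [0, 0, 0], "claw": 0},
  {"linear": [0.7, -0.6, 0], "turn": [0, 0, 0], "claw": 0},
  {"linear": [0.7, -0.6, 0], "turn": [0, 0, 0], "claw": 0},
])

```text
time: 1.77
position: [0.5007, -0.0979, 0.2443]
tool_rot: [3.076, 0.638, -0.001]
ft_force: [0.7, -0.1, 0.5]
grip_width: 1.001
```

Call:
move_arm([
  {"linear": [0, 0, 0], "turn": [0, 0, -1], "claw": 0},
  {"linear": [0, 0, 0], "turn": [0, 0, -1], "claw": 0},
  {"linear": [0, 0, 0], "turn": [0, 0, -1], "claw": 0},
  {"linear": [0, 0, 0], "turn": [0, 0, -1], "claw": 0},
  {"linear": [0, 0, 0], "turn": [0, 0, -1], "claw": 0},
  {"linear": [0, 0, 0], "turn": [0, 0, -1], "claw": 0},
  {"linear": [0, 0, 0], "turn": [0, 0, -1], "claw": 0},
  {"linear": [0, 0, 0], "turn": [0, 0, -1], "claw": 0},
  {"linear": [0, 0, 0], "turn": [0, 0, -1], "claw": 0},
  {"linear": [0, 0, 0], "turn": [0, 0, -1], "claw": 0},
  {"linear": [0, 0, 0], "turn": [0, 0, -1], "claw": 0},
  {"linear": [0, 0, 0], "turn": [0, 0, -1], "claw": 0},
  {"linear": [0, 0, 0], "turn": [0, 0, -1], "claw": 0},
  {"linear": [0, 0, 0], "turn": [0, 0, -1], "claw": 0},
  {"linear": [0, 0, 0], "turn": [0, 0, -1], "claw": 0},
  {"linear": [0, 0, 0], "turn": [0, 0, -1], "claw": 0},
  {"linear": [0, 0, 0], "turn": [0, 0, -1], "claw": 0},
  {"linear": [0, 0, 0], "turn": [0, 0, -1], "claw": 0},
  {"linear": [0, 0, 0], "turn": [0, 0, -1], "claw": 0},
  {"linear": [0, 0, 0], "turn": [0, 0, -1], "claw": 0},
])

```text
time: 3.43
position: [0.5003, -0.0991, 0.2441]
tool_rot: [-1.942, -2.469, 0.001]
ft_force: [0.4, 0.9, 0.0]
grip_width: 1.0
```

Call:
move_arm([
  {"linear": [0, 0, 0], "turn": [0, 0, -1], "claw": 0},
  {"linear": [0, 0, 0], "turn": [0, 0, -1], "claw": 0},
  {"linear": [0, 0, 0], "turn": [0, 0, -1], "claw": 0},
  {"linear": [0, 0, 0], "turn": [0, 0, -1], "claw": 0},
  {"linear": [0, 0, 0], "turn": [0, 0, -1], "claw": 0},
  {"linear": [0, 0, 0], "turn": [0, 0, -1], "claw": 0},
  {"linear": [0, 0, 0], "turn": [0, 0, -1], "claw": 0},
  {"linear": [0, 0, 0], "turn": [0, 0, -1], "claw": 0},
  {"linear": [0, 0, 0], "turn": [0, 0, -1], "claw": 0},
  {"linear": [0, 0, 0], "turn": [0, 0, -1], "claw": 0},
  {"linear": [0, 0, 0], "turn": [0, 0, -1], "claw": 0},
  {"linear": [0, 0, 0], "turn": [0, 0, -0.5], "claw": 0},
])

```text
time: 4.43
position: [0.5003, -0.0991, 0.2441]
tool_rot: [-0.823, -3.031, 0.0]
ft_force: [0.1, -0.0, 1.0]
grip_width: 1.0
```

Call:
move_arm([
  {"linear": [0.52, 0.75, 0], "turn": [0, 0, 0], "claw": 0},
  {"linear": [0.52, 0.75, 0], "turn": [0, 0, 0], "claw": 0},
  {"linear": [0.52, 0.75, 0], "turn": [0, 0, 0], "claw": 0},
  {"linear": [0.52, 0.75, 0], "turn": [0, 0, 0], "claw": 0},
  {"linear": [0.52, 0.75, 0], "turn": [0, 0, 0], "claw": 0},
  {"linear": [0.52, 0.75, 0], "turn": [0, 0, 0], "claw": 0},
  {"linear": [0.52, 0.75, 0], "turn": [0, 0, 0], "claw": 0},
  {"linear": [0.52, 0.75, 0], "turn": [0, 0, 0], "claw": 0},
  {"linear": [0.52, 0.75, 0], "turn": [0, 0, 0], "claw": 0},
  {"linear": [0.52, 0.75, 0], "turn": [0, 0, 0], "claw": 0},
  {"linear": [0.52, 0.75, 0], "turn": [0, 0, 0], "claw": 0},
  {"linear": [0.52, 0.75, 0], "turn": [0, 0, 0], "claw": 0},
  {"linear": [0.52, 0.75, 0], "turn": [0, 0, 0], "claw": 0},
  {"linear": [0.52, 0.75, 0], "turn": [0, 0, 0], "claw": 0},
  {"linear": [0, 0, 0], "turn": [0, 0, 0], "claw": 0},
  {"linear": [0, 0, 0], "turn": [0, 0, 0], "claw": 0},
])

```text
time: 5.77
position: [0.4717, 0.2849, 0.2441]
tool_rot: [-0.822, -3.031, -0.0]
ft_force: [0.9, -0.4, -0.7]
grip_width: 0.998
```

```bash
python3 - <<'E'
from h import *
s=ctrl.get_state();print(s['time'],s['position'],s['joint_positions'])
im,K,T=snap('wrist','w1.png');np.savez('w1.npz',im=im,K=K,T=T)
E
```

```text
5.7667 [0.47170505 0.28487373 0.24409904] [ 0.22796143  0.20565082 -0.9207546   1.67422242  0.16630559  1.34559057
  0.32116333]
```

View pics/w1.png

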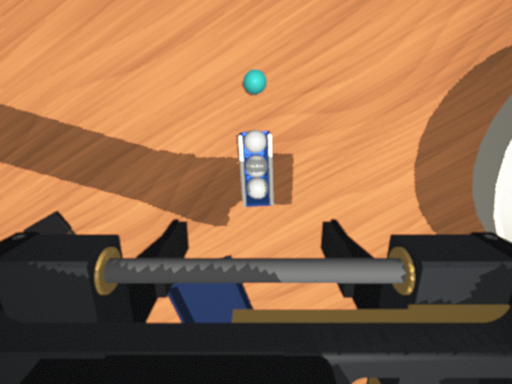

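The wrist view shows the cup at about (256,168), lip up in the image, white rims at columns ~240 and ~271, and the turquoise ball beyond at (255,82).

```bash
python3 - <<'E'
from h import *
d=np.load('w1.npz');im,K,T=d['im'],d['K'],d['T']
c=im[122:215,228:285];hsv=cv2.cvtColor(c,cv2.COLOR_RGB2HSV)
wood=(hsv[...,0]<22)&(hsv[...,1]>90)
white=((hsv[...,1]<45)&(hsv[...,2]>200)).astype(np.uint8)
n,l,st,ce=cv2.connectedComponentsWithStats(white)
for i in range(1,n):
    if st[i,4]>15: print(st[i]+np.array([228,122,0,0,0]),ce[i]+[228,122])
Rt=R.from_rotvec(ctrl.get_state()['tool_rot']).as_matrix()
P=np.array(ctrl.get_state()['position'])
for i in range(1,n):
    if st[i,4]>40 and st[i,3]>30:
        ys,xs=np.where(l==i);W=np.array([ray(K,T,x+228,y+122,.041) for x,y in zip(xs,ys)])
        t=(W-P)@Rt;vx,vy,_,_=cv2.fitLine(t[:,:2].astype(np.float32),2,0,.01,.01).ravel()
        print('strip tool x',t[:,0].min(),t[:,0].max(),'y',t[:,1].mean(),t[:,1].min(),t[:,1].max(),'slope deg',np.degrees(np.arctan(vy/vx)))
big=cv2.resize(c,None,fx=6,fy=6,interpolation=0);cv2.imwrite('pics/w1c.png',big[:,:,::-1])
E
```

```text
[246 132  19  20 281] [255.3594306  141.17793594]
[238 135   6  27 116] [240.45689655 148.37068966]
[268 134   4  24  91] [269.53846154 145.15384615]
[252 172  11   4  35] [257.08571429 173.48571429]
[250 180  15  17 215] [257.1255814  188.26511628]
```

View pics/w1c.png

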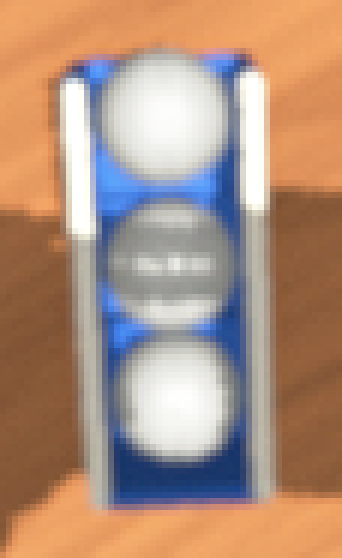

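```bash
python3 - <<'E'
from h import *
d=np.load('w1.npz');im,K,T=d['im'],d['K'],d['T']
s=ctrl.get_state();Rt=R.from_rotvec(s['tool_rot']).as_matrix();P=np.array(s['position'])
t=[];
for p in((240.2,134.5),(244.5,206.7),(270.2,133.3),(272,205)):
    w=ray(K,T,*p,.041);t.append((w-P)@Rt);print(w.round(4),t[-1].round(4))
print('mean',np.mean(t,0))
for p in((255.3,141.2),(257,165.5),(257.1,188.3)): print((ray(K,T,*p,.02)-P)@Rt)
E
```

```text
[0.4232 0.2929 0.041 ] [ 0.0473 -0.0163  0.203 ]
[0.5078 0.2485 0.041 ] [-0.048  -0.0117  0.203 ]
[0.4407 0.3257 0.041 ] [0.0489 0.0208 0.203 ]
[0.5242 0.2815 0.041 ] [-0.0455  0.0251  0.2029]
mean [0.00068525 0.00447887 0.20299433]
[0.03649307 0.00252552 0.22401437]
[0.00373074 0.00497347 0.22399531]
[-0.02863809  0.00530983  0.2239788 ]
```

Call:
move_arm([
  {"linear": [0.02, 0.15, 0], "turn": [0, 0, 0], "claw": 0},
  {"linear": [0, 0, 0], "turn": [0, 0, -0.65], "claw": 0},
  {"linear": [0, 0, 0.8], "turn": [0, 0, 0], "claw": 0},
  {"linear": [0, 0, 0.9], "turn": [0, 0, 0], "claw": 0},
  {"linear": [0, 0, 0.9], "turn": [0, 0, 0], "claw": 0},
  {"linear": [0, 0, 0.9], "turn": [0, 0, 0], "claw": 0},
  {"linear": [0, 0, 0.9], "turn": [0, 0, 0], "claw": 0},
  {"linear": [0, 0, 0.8], "turn": [0, 0, 0], "claw": 0},
  {"linear": [0, 0, 0.6], "turn": [0, 0, 0], "claw": 0},
  {"linear": [0, 0, 0.6], "turn": [0, 0, 0], "claw": 0},
  {"linear": [0, 0, 0.4], "turn": [0, 0, 0], "claw": 0},
  {"linear": [0, 0, 0.2], "turn": [0, 0, 0], "claw": 0},
  {"linear": [0, 0, 0.2], "turn": [0, 0, 0], "claw": 0},
  {"linear": [0, 0, 0], "turn": [0, 0, 0], "claw": 0},
  {"linear": [0, 0, 0], "turn": [0, 0, 0], "claw": 0},
], grip_force=20)

```text
time: 7.07
position: [0.4751, 0.2874, 0.029]
tool_rot: [0.76, 3.048, 0.001]
ft_force: [-0.5, -0.0, 0.3]
grip_width: 1.0
```

```bash
python3 - <<'E'
from h import *
s=ctrl.get_state();print(s['position'],s['ft_force'])
im,K,T=snap('side','s1.png')
big=cv2.resize(im[180:384,100:360],None,fx=3,fy=2.9,interpolation=2);cv2.imwrite('pics/s1c.png',big[:,:,::-1])
E
```

```text
[0.47512279 0.28737147 0.02904592] [-0.51707062 -0.04716191  0.28828953]
```

View pics/s1c.png

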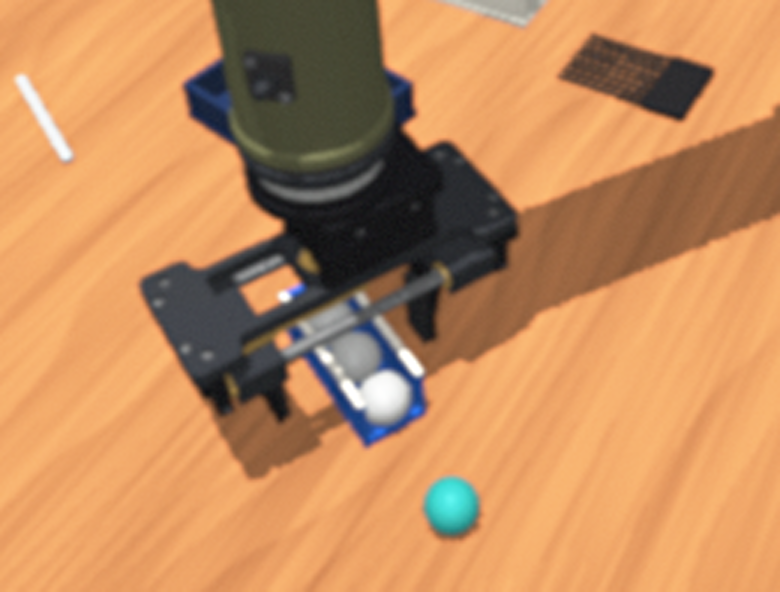

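Fingers straddle the cup at mid-length and the balls are untouched. Gripping.

Call:
move_arm([
  {"linear": [0, 0, 0], "turn": [0, 0, 0], "claw": 0.2},
  {"linear": [0, 0, 0], "turn": [0, 0, 0], "claw": 0.4},
  {"linear": [0, 0, 0], "turn": [0, 0, 0], "claw": 0.5},
  {"linear": [0, 0, 0], "turn": [0, 0, 0], "claw": 0.55},
  {"linear": [0, 0, 0], "turn": [0, 0, 0], "claw": 0.6},
  {"linear": [0, 0, 0], "turn": [0, 0, 0], "claw": 1},
  {"linear": [0, 0, 0], "turn": [0, 0, 0], "claw": 1},
  {"linear": [0, 0, 0], "turn": [0, 0, 0], "claw": 1},
  {"linear": [0, 0, 0], "turn": [0, 0, 0], "claw": 1},
  {"linear": [0, 0, 0], "turn": [0, 0, 0], "claw": 1},
], grip_force=40)

```text
time: 7.95
position: [0.4744, 0.287, 0.0284]
tool_rot: [-0.759, -3.048, 0.001]
ft_force: [-0.6, -1.1, 0.5]
grip_width: 0.46
```

Call:
move_arm([
  {"linear": [0, 0, -0.03], "turn": [0, 0, 0], "claw": 1},
  {"linear": [0, 0, -0.06], "turn": [0, 0, 0], "claw": 1},
  {"linear": [0, 0, -0.1], "turn": [0, 0, 0], "claw": 1},
  {"linear": [0, 0, -0.15], "turn": [0, 0, 0], "claw": 1},
  {"linear": [0, 0, -0.2], "turn": [0, 0, 0], "claw": 1},
  {"linear": [0, 0, -0.25], "turn": [0, 0, 0], "claw": 1},
  {"linear": [0, 0, -0.3], "turn": [0, 0, 0], "claw": 1},
  {"linear": [0, 0, -0.3], "turn": [0, 0, 0], "claw": 1},
  {"linear": [0, 0, -0.3], "turn": [0, 0, 0], "claw": 1},
  {"linear": [0, 0, -0.3], "turn": [0, 0, 0], "claw": 1},
  {"linear": [0, 0, -0.3], "turn": [0, 0, 0], "claw": 1},
  {"linear": [0, 0, -0.3], "turn": [0, 0, 0], "claw": 1},
  {"linear": [0, 0, -0.3], "turn": [0, 0, 0], "claw": 1},
  {"linear": [0, 0, -0.25], "turn": [0, 0, 0], "claw": 1},
  {"linear": [0, 0, -0.2], "turn": [0, 0, 0], "claw": 1},
  {"linear": [0, 0, -0.15], "turn": [0, 0, 0], "claw": 1},
  {"linear": [0, 0, -0.1], "turn": [0, 0, 0], "claw": 1},
  {"linear": [0, 0, -0.05], "turn": [0, 0, 0], "claw": 1},
  {"linear": [0, 0, 0], "turn": [0, 0, 0], "claw": 1},
])

```text
time: 9.53
position: [0.4747, 0.2873, 0.1378]
tool_rot: [0.759, 3.048, -0.0]
ft_force: [-0.0, 0.1, -3.6]
grip_width: 0.453
```

Call:
move_arm([
  {"linear": [0, 0, 0], "turn": [0, 0, -0.25], "claw": 1},
  {"linear": [0, 0, 0], "turn": [0, 0, -0.5], "claw": 1},
  {"linear": [0, 0, 0], "turn": [0, 0, -0.5], "claw": 1},
  {"linear": [0, 0, 0], "turn": [0, 0, -0.5], "claw": 1},
  {"linear": [0, 0, 0], "turn": [0, 0, -0.5], "claw": 1},
  {"linear": [0, 0, 0], "turn": [0, 0, -0.5], "claw": 1},
  {"linear": [0, 0, 0], "turn": [0, 0, -0.5], "claw": 1},
  {"linear": [0, 0, 0], "turn": [0, 0, -0.5], "claw": 1},
  {"linear": [0, 0, 0], "turn": [0, 0, -0.25], "claw": 1},
  {"linear": [0, 0, 0], "turn": [0, 0, 0], "claw": 1},
])

```text
time: 10.37
position: [0.4744, 0.2871, 0.1373]
tool_rot: [-0.327, -3.124, 0.0]
ft_force: [0.7, -0.2, -4.7]
grip_width: 0.454
```

Call:
move_arm([
  {"linear": [-0.07, -0.1, 0], "turn": [0, 0, 0], "claw": 1},
  {"linear": [-0.15, -0.2, 0], "turn": [0, 0, 0], "claw": 1},
  {"linear": [-0.22, -0.3, 0], "turn": [0, 0, 0], "claw": 1},
  {"linear": [-0.3, -0.4, 0], "turn": [0, 0, 0], "claw": 1},
  {"linear": [-0.37, -0.5, 0], "turn": [0, 0, 0], "claw": 1},
  {"linear": [-0.44, -0.6, 0], "turn": [0, 0, 0], "claw": 1},
  {"linear": [-0.44, -0.6, 0], "turn": [0, 0, 0], "claw": 1},
  {"linear": [-0.44, -0.6, 0], "turn": [0, 0, 0], "claw": 1},
  {"linear": [-0.44, -0.6, 0], "turn": [0, 0, 0], "claw": 1},
  {"linear": [-0.44, -0.6, 0], "turn": [0, 0, 0], "claw": 1},
  {"linear": [-0.44, -0.6, 0], "turn": [0, 0, 0], "claw": 1},
  {"linear": [-0.44, -0.6, 0], "turn": [0, 0, 0], "claw": 1},
  {"linear": [-0.44, -0.6, 0], "turn": [0, 0, 0], "claw": 1},
  {"linear": [-0.44, -0.6, 0], "turn": [0, 0, 0], "claw": 1},
  {"linear": [-0.44, -0.6, 0], "turn": [0, 0, 0], "claw": 1},
  {"linear": [-0.44, -0.6, 0], "turn": [0, 0, 0], "claw": 1},
  {"linear": [-0.44, -0.6, 0], "turn": [0, 0, 0], "claw": 1},
  {"linear": [-0.44, -0.6, 0], "turn": [0, 0, 0], "claw": 1},
  {"linear": [-0.44, -0.6, 0], "turn": [0, 0, 0], "claw": 1},
  {"linear": [-0.44, -0.6, 0], "turn": [0, 0, 0], "claw": 1},
])

```text
time: 12.03
position: [0.6356, -0.072, 0.1374]
tool_rot: [-0.331, -3.124, 0.002]
ft_force: [0.4, -0.1, -3.4]
grip_width: 0.453
```

Call:
move_arm([
  {"linear": [-0.37, -0.5, 0], "turn": [0, 0, 0], "claw": 1},
  {"linear": [-0.3, -0.4, 0], "turn": [0, 0, 0], "claw": 1},
  {"linear": [-0.22, -0.3, 0], "turn": [0, 0, 0], "claw": 1},
  {"linear": [-0.15, -0.2, 0], "turn": [0, 0, 0], "claw": 1},
  {"linear": [-0.07, -0.1, 0], "turn": [0, 0, 0], "claw": 1},
  {"linear": [0, 0, 0], "turn": [0, 0, 0], "claw": 1},
  {"linear": [0, 0, 0.1], "turn": [0, 0, 0], "claw": 1},
  {"linear": [0, 0, 0.2], "turn": [0, 0, 0], "claw": 1},
  {"linear": [0, 0, 0.25], "turn": [0, 0, 0], "claw": 1},
  {"linear": [0, 0, 0.3], "turn": [0, 0, 0], "claw": 1},
  {"linear": [0, 0, 0.3], "turn": [0, 0, 0], "claw": 1},
  {"linear": [0, 0, 0.25], "turn": [0, 0, 0], "claw": 1},
  {"linear": [0, 0, 0.2], "turn": [0, 0, 0], "claw": 1},
  {"linear": [0, 0, 0.1], "turn": [0, 0, 0], "claw": 1},
  {"linear": [0, 0, 0], "turn": [0, 0, 0], "claw": 1},
  {"linear": [0, 0, 0], "turn": [0, 0, 0], "claw": 1},
])

```text
time: 13.37
position: [0.6588, -0.1198, 0.0867]
tool_rot: [-0.328, -3.124, -0.0]
ft_force: [-0.2, -0.8, -4.6]
grip_width: 0.456
```

```bash
cat >> h.py <<'E'
def force(n=4):
    F=[]
    for i in range(n): F.append(ctrl.get_state()['ft_force']);cams.get_image('side')
    return np.mean(F,0)
def view(f,box=(190,110,330,220)):
    im,K,T=snap('side','raw_'+f);u0,v0,u1,v1=box
    cv2.imwrite('pics/'+f,cv2.resize(im[v0:v1,u0:u1],None,fx=5,fy=5,interpolation=2)[:,:,::-1])
    s=ctrl.get_state();print(s['time'],s['position'],R.from_rotvec(s['tool_rot']).as_matrix()[:,0].round(3),s['grip_width'])
E
python3 - <<'E'
from h import *
print(force());view('s2.png')
E
```

```text
[ 0.03314478 -0.10173988 -4.46624556]
13.6167 [ 0.65909944 -0.11981377  0.0873106 ] [-0.978  0.208 -0.001] 0.45741757917753806
```

View pics/s2.png

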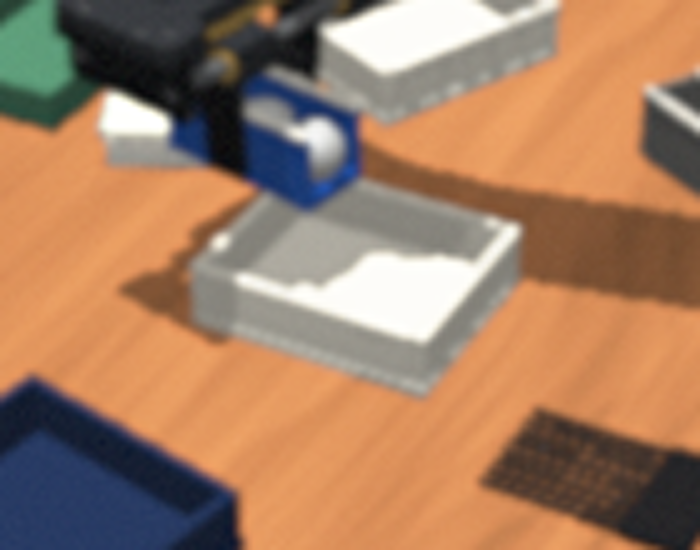

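The cup is level with its lip over the dish's inner right-hand side and the balls are still in. The wrist carries 4.5 N, which matches three balls. Tilting slowly about the lip.

Call:
move_arm([
  {"linear": [0.008, 0, -0.014], "turn": [0, -0.125, 0], "claw": 1},
  {"linear": [0.0125, 0, -0.021], "turn": [0, -0.19, 0], "claw": 1},
  {"linear": [0.0165, 0, -0.0275], "turn": [0, -0.25, 0], "claw": 1},
  {"linear": [0.0165, 0, -0.0275], "turn": [0, -0.25, 0], "claw": 1},
  {"linear": [0.0165, 0, -0.0275], "turn": [0, -0.25, 0], "claw": 1},
  {"linear": [0.0165, 0, -0.0275], "turn": [0, -0.25, 0], "claw": 1},
  {"linear": [0.0165, 0, -0.0275], "turn": [0, -0.25, 0], "claw": 1},
  {"linear": [0.0165, 0, -0.0275], "turn": [0, -0.25, 0], "claw": 1},
  {"linear": [0.0165, 0, -0.0275], "turn": [0, -0.25, 0], "claw": 1},
  {"linear": [0.0165, 0, -0.0275], "turn": [0, -0.25, 0], "claw": 1},
  {"linear": [0.0165, 0, -0.0275], "turn": [0, -0.25, 0], "claw": 1},
  {"linear": [0.0165, 0, -0.0275], "turn": [0, -0.25, 0], "claw": 1},
  {"linear": [0.0165, 0, -0.0275], "turn": [0, -0.25, 0], "claw": 1},
  {"linear": [0.0165, 0, -0.0275], "turn": [0, -0.25, 0], "claw": 1},
  {"linear": [0.0165, 0, -0.0275], "turn": [0, -0.25, 0], "claw": 1},
  {"linear": [0.0165, 0, -0.0275], "turn": [0, -0.25, 0], "claw": 1},
  {"linear": [0.0165, 0, -0.0275], "turn": [0, -0.25, 0], "claw": 1},
  {"linear": [0.0125, 0, -0.021], "turn": [0, -0.19, 0], "claw": 1},
  {"linear": [0.008, 0, -0.014], "turn": [0, -0.125, 0], "claw": 1},
  {"linear": [0.008, 0, -0.014], "turn": [0, -0.125, 0], "claw": 1},
])

```text
time: 15.28
position: [0.6479, -0.1175, 0.1001]
tool_rot: [0.295, 2.812, -0.047]
ft_force: [-0.3, -0.3, -4.4]
grip_width: 0.455
```

Call:
move_arm([
  {"linear": [0.008, 0, -0.014], "turn": [0, -0.125, 0], "claw": 1},
  {"linear": [0.008, 0, -0.014], "turn": [0, -0.125, 0], "claw": 1},
  {"linear": [0.008, 0, -0.014], "turn": [0, -0.125, 0], "claw": 1},
  {"linear": [0.008, 0, -0.014], "turn": [0, -0.125, 0], "claw": 1},
  {"linear": [0.008, 0, -0.014], "turn": [0, -0.125, 0], "claw": 1},
  {"linear": [0.008, 0, -0.014], "turn": [0, -0.125, 0], "claw": 1},
  {"linear": [0.008, 0, -0.014], "turn": [0, -0.125, 0], "claw": 1},
  {"linear": [0.008, 0, -0.014], "turn": [0, -0.125, 0], "claw": 1},
  {"linear": [0.008, 0, -0.014], "turn": [0, -0.125, 0], "claw": 1},
  {"linear": [0.008, 0, -0.014], "turn": [0, -0.125, 0], "claw": 1},
  {"linear": [0.008, 0, -0.014], "turn": [0, -0.125, 0], "claw": 1},
  {"linear": [0.008, 0, -0.014], "turn": [0, -0.125, 0], "claw": 1},
  {"linear": [0.008, 0, -0.014], "turn": [0, -0.125, 0], "claw": 1},
  {"linear": [0.008, 0, -0.014], "turn": [0, -0.125, 0], "claw": 1},
  {"linear": [0.008, 0, -0.014], "turn": [0, -0.125, 0], "claw": 1},
  {"linear": [0.008, 0, -0.014], "turn": [0, -0.125, 0], "claw": 1},
  {"linear": [0.008, 0, -0.014], "turn": [0, -0.125, 0], "claw": 1},
  {"linear": [0.008, 0, -0.014], "turn": [0, -0.125, 0], "claw": 1},
  {"linear": [0, 0, 0], "turn": [0, 0, 0], "claw": 1},
  {"linear": [0, 0, 0], "turn": [0, 0, 0], "claw": 1},
])

```text
time: 16.95
position: [0.6412, -0.1161, 0.1054]
tool_rot: [0.279, 2.657, -0.067]
ft_force: [0.3, 0.2, -4.7]
grip_width: 0.458
```

```bash
python3 - <<'E'
from h import *
print(force());view('s3.png')
E
```

```text
[ 0.04749493 -0.01719485 -4.35502983]
17.2 [ 0.64176209 -0.11610688  0.10579786] [-0.871  0.185 -0.455] 0.4546982253615631
```

View pics/s3.png

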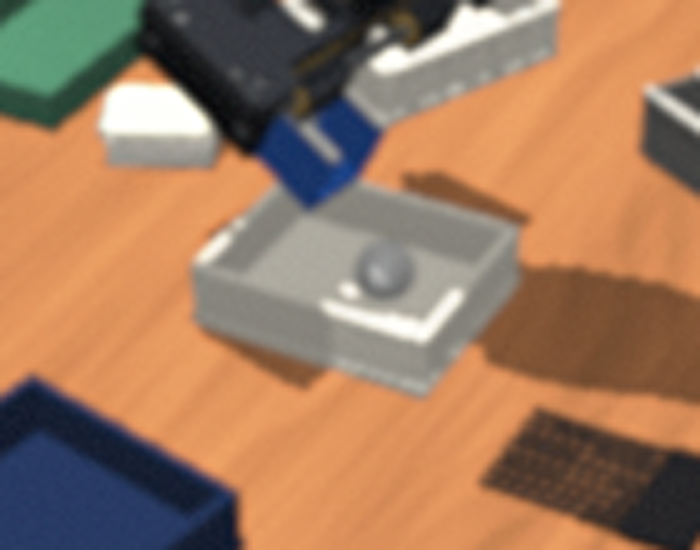

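One ball has rolled out into the dish, at (385,268) in the crop, at a tilt of 27°. Continuing to about 37°, then on in 1–2° steps.

Call:
move_arm([
  {"linear": [0.008, 0, -0.014], "turn": [0, -0.125, 0], "claw": 1},
  {"linear": [0.008, 0, -0.014], "turn": [0, -0.125, 0], "claw": 1},
  {"linear": [0.008, 0, -0.014], "turn": [0, -0.125, 0], "claw": 1},
  {"linear": [0.008, 0, -0.014], "turn": [0, -0.125, 0], "claw": 1},
  {"linear": [0.008, 0, -0.014], "turn": [0, -0.125, 0], "claw": 1},
  {"linear": [0.008, 0, -0.014], "turn": [0, -0.125, 0], "claw": 1},
  {"linear": [0.008, 0, -0.014], "turn": [0, -0.125, 0], "claw": 1},
  {"linear": [0.008, 0, -0.014], "turn": [0, -0.125, 0], "claw": 1},
  {"linear": [0.008, 0, -0.014], "turn": [0, -0.125, 0], "claw": 1},
  {"linear": [0.008, 0, -0.014], "turn": [0, -0.125, 0], "claw": 1},
  {"linear": [0.008, 0, -0.014], "turn": [0, -0.125, 0], "claw": 1},
  {"linear": [0.008, 0, -0.014], "turn": [0, -0.125, 0], "claw": 1},
  {"linear": [0.008, 0, -0.014], "turn": [0, -0.125, 0], "claw": 1},
  {"linear": [0.008, 0, -0.014], "turn": [0, -0.125, 0], "claw": 1},
  {"linear": [0.008, 0, -0.014], "turn": [0, -0.125, 0], "claw": 1},
  {"linear": [0.008, 0, -0.014], "turn": [0, -0.125, 0], "claw": 1},
  {"linear": [0.008, 0, -0.014], "turn": [0, -0.125, 0], "claw": 1},
  {"linear": [0.008, 0, -0.014], "turn": [0, -0.125, 0], "claw": 1},
  {"linear": [0.008, 0, -0.014], "turn": [0, -0.125, 0], "claw": 1},
  {"linear": [0.008, 0, -0.014], "turn": [0, -0.125, 0], "claw": 1},
])

```text
time: 18.87
position: [0.633, -0.1143, 0.1101]
tool_rot: [0.26, 2.483, -0.087]
ft_force: [-0.9, -0.9, -2.1]
grip_width: 0.46
```

```bash
python3 - <<'E'
from h import *
print(force(6));s=ctrl.get_state();print(s['time'],R.from_rotvec(s['tool_rot']).as_matrix()[:,0])
E
```

```text
[-0.22661571 -0.19712206 -3.14089505]
19.1667 [-0.78090084  0.16558653 -0.60230804]
```

Call:
move_arm([
  {"linear": [0.008, 0, -0.014], "turn": [0, -0.125, 0], "claw": 1},
  {"linear": [0.008, 0, -0.014], "turn": [0, -0.125, 0], "claw": 1},
  {"linear": [0.008, 0, -0.014], "turn": [0, -0.125, 0], "claw": 1},
  {"linear": [0.008, 0, -0.014], "turn": [0, -0.125, 0], "claw": 1},
  {"linear": [0.008, 0, -0.014], "turn": [0, -0.125, 0], "claw": 1},
  {"linear": [0.008, 0, -0.014], "turn": [0, -0.125, 0], "claw": 1},
  {"linear": [0, 0, 0], "turn": [0, 0, 0], "claw": 1},
  {"linear": [0, 0, 0], "turn": [0, 0, 0], "claw": 1},
  {"linear": [0, 0, 0], "turn": [0, 0, 0], "claw": 1},
])

```text
time: 19.92
position: [0.6304, -0.1136, 0.1112]
tool_rot: [0.255, 2.432, -0.093]
ft_force: [0.2, 0.6, -3.3]
grip_width: 0.457
```

```bash
python3 - <<'E'
from h import *
print(force(6));s=ctrl.get_state();print(s['time'],R.from_rotvec(s['tool_rot']).as_matrix()[:,0])
E
```

```text
[-0.07485717 -0.19436879 -3.36808615]
20.2167 [-0.74908546  0.15900632 -0.64310806]
```

One ball out (3.3 N) and the tilt is 40°. Small steps with pauses from here.

Call:
move_arm([
  {"linear": [0.008, 0, -0.014], "turn": [0, -0.125, 0], "claw": 1},
  {"linear": [0.008, 0, -0.014], "turn": [0, -0.125, 0], "claw": 1},
  {"linear": [0.008, 0, -0.014], "turn": [0, -0.125, 0], "claw": 1},
  {"linear": [0, 0, 0], "turn": [0, 0, 0], "claw": 1},
  {"linear": [0, 0, 0], "turn": [0, 0, 0], "claw": 1},
  {"linear": [0, 0, 0], "turn": [0, 0, 0], "claw": 1},
  {"linear": [0, 0, 0], "turn": [0, 0, 0], "claw": 1},
  {"linear": [0, 0, 0], "turn": [0, 0, 0], "claw": 1},
])

```text
time: 20.88
position: [0.6294, -0.1135, 0.1119]
tool_rot: [0.252, 2.405, -0.096]
ft_force: [-0.1, 0.8, -3.0]
grip_width: 0.459
```

```bash
python3 - <<'E'
from h import *
print(force(6));s=ctrl.get_state();print(s['time'],R.from_rotvec(s['tool_rot']).as_matrix()[:,0])
E
```

```text
[ 0.04777831  0.07463879 -2.28919962]
21.1833 [-0.73218601  0.15521572 -0.66318303]
```

Call:
move_arm([
  {"linear": [0.008, 0, -0.014], "turn": [0, -0.125, 0], "claw": 1},
  {"linear": [0.008, 0, -0.014], "turn": [0, -0.125, 0], "claw": 1},
  {"linear": [0.008, 0, -0.014], "turn": [0, -0.125, 0], "claw": 1},
  {"linear": [0, 0, 0], "turn": [0, 0, 0], "claw": 1},
  {"linear": [0, 0, 0], "turn": [0, 0, 0], "claw": 1},
  {"linear": [0, 0, 0], "turn": [0, 0, 0], "claw": 1},
  {"linear": [0, 0, 0], "turn": [0, 0, 0], "claw": 1},
  {"linear": [0, 0, 0], "turn": [0, 0, 0], "claw": 1},
])

```text
time: 21.85
position: [0.6279, -0.1132, 0.1123]
tool_rot: [0.25, 2.38, -0.098]
ft_force: [-0.0, 0.5, -2.2]
grip_width: 0.459
```

```bash
python3 - <<'E'
from h import *
print(force(6));s=ctrl.get_state();print(s['time'],R.from_rotvec(s['tool_rot']).as_matrix()[:,0])
E
```

```text
[-0.07618212  0.00359678 -2.04742195]
22.15 [-0.71521723  0.15167087 -0.68224648]
```

The load has dropped to about 2.1 N, so the second ball is out at about 41.5°. Checking the view, then levelling.

```bash
python3 - <<'E'
from h import *
view('s4.png')
E
```

```text
22.2 [ 0.62769946 -0.11322425  0.11207157] [-0.715  0.152 -0.682] 0.4559104342334045
```

View pics/s4.png

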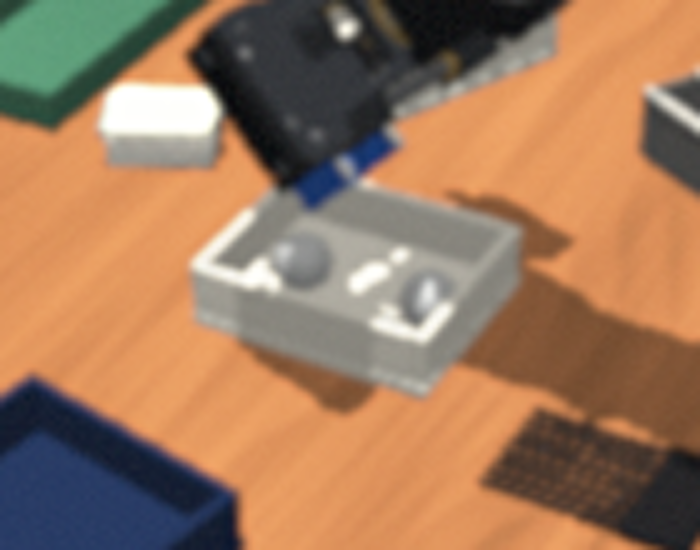

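Call:
move_arm([
  {"linear": [-0.008, 0, 0.014], "turn": [0, 0.125, 0], "claw": 1},
  {"linear": [-0.0125, 0, 0.021], "turn": [0, 0.19, 0], "claw": 1},
  {"linear": [-0.0165, 0, 0.0275], "turn": [0, 0.25, 0], "claw": 1},
  {"linear": [-0.0165, 0, 0.0275], "turn": [0, 0.25, 0], "claw": 1},
  {"linear": [-0.0165, 0, 0.0275], "turn": [0, 0.25, 0], "claw": 1},
  {"linear": [-0.0165, 0, 0.0275], "turn": [0, 0.25, 0], "claw": 1},
  {"linear": [-0.0165, 0, 0.0275], "turn": [0, 0.25, 0], "claw": 1},
  {"linear": [-0.0165, 0, 0.0275], "turn": [0, 0.25, 0], "claw": 1},
  {"linear": [-0.0165, 0, 0.0275], "turn": [0, 0.25, 0], "claw": 1},
  {"linear": [-0.0165, 0, 0.0275], "turn": [0, 0.25, 0], "claw": 1},
  {"linear": [-0.0165, 0, 0.0275], "turn": [0, 0.25, 0], "claw": 1},
  {"linear": [-0.0165, 0, 0.0275], "turn": [0, 0.25, 0], "claw": 1},
  {"linear": [-0.0165, 0, 0.0275], "turn": [0, 0.25, 0], "claw": 1},
  {"linear": [-0.0165, 0, 0.0275], "turn": [0, 0.25, 0], "claw": 1},
  {"linear": [-0.0165, 0, 0.0275], "turn": [0, 0.25, 0], "claw": 1},
  {"linear": [-0.0165, 0, 0.0275], "turn": [0, 0.25, 0], "claw": 1},
  {"linear": [-0.0165, 0, 0.0275], "turn": [0, 0.25, 0], "claw": 1},
  {"linear": [-0.0165, 0, 0.0275], "turn": [0, 0.25, 0], "claw": 1},
  {"linear": [-0.0165, 0, 0.0275], "turn": [0, 0.25, 0], "claw": 1},
  {"linear": [-0.0165, 0, 0.0275], "turn": [0, 0.25, 0], "claw": 1},
])

```text
time: 23.87
position: [0.644, -0.1169, 0.1042]
tool_rot: [0.285, 2.715, -0.06]
ft_force: [-0.7, -0.4, -2.9]
grip_width: 0.454
```

Call:
move_arm([
  {"linear": [-0.0165, 0, 0.0275], "turn": [0, 0.25, 0], "claw": 1},
  {"linear": [-0.0165, 0, 0.0275], "turn": [0, 0.25, 0], "claw": 1},
  {"linear": [-0.0165, 0, 0.0275], "turn": [0, 0.25, 0], "claw": 1},
  {"linear": [-0.0165, 0, 0.0275], "turn": [0, 0.25, 0], "claw": 1},
  {"linear": [-0.0165, 0, 0.0275], "turn": [0, 0.25, 0], "claw": 1},
  {"linear": [-0.0165, 0, 0.0275], "turn": [0, 0.25, 0], "claw": 1},
  {"linear": [-0.0165, 0, 0.0275], "turn": [0, 0.25, 0], "claw": 1},
  {"linear": [-0.0165, 0, 0.0275], "turn": [0, 0.25, 0], "claw": 1},
  {"linear": [-0.0165, 0, 0.0275], "turn": [0, 0.25, 0], "claw": 1},
  {"linear": [-0.0165, 0, 0.0275], "turn": [0, 0.25, 0], "claw": 1},
  {"linear": [-0.0165, 0, 0.0275], "turn": [0, 0.25, 0], "claw": 1},
  {"linear": [-0.0165, 0, 0.0275], "turn": [0, 0.25, 0], "claw": 1},
  {"linear": [-0.0165, 0, 0.0275], "turn": [0, 0.25, 0], "claw": 1},
  {"linear": [-0.0165, 0, 0.0275], "turn": [0, 0.25, 0], "claw": 1},
  {"linear": [-0.0165, 0, 0.0275], "turn": [0, 0.25, 0], "claw": 1},
  {"linear": [-0.0165, 0, 0.0275], "turn": [0, 0.25, 0], "claw": 1},
  {"linear": [-0.0165, 0, 0.0275], "turn": [0, 0.25, 0], "claw": 1},
  {"linear": [-0.0165, 0, 0.0275], "turn": [0, 0.25, 0], "claw": 1},
  {"linear": [-0.0165, 0, 0.0275], "turn": [0, 0.25, 0], "claw": 1},
  {"linear": [-0.0165, 0, 0.0275], "turn": [0, 0.25, 0], "claw": 1},
])

```text
time: 25.53
position: [0.6574, -0.1195, 0.0907]
tool_rot: [0.321, 3.061, -0.01]
ft_force: [0.0, -0.5, -1.5]
grip_width: 0.462
```

```bash
python3 - <<'E'
from h import *
print(force(4));s=ctrl.get_state();print(s['time'],s['position'],R.from_rotvec(s['tool_rot']).as_matrix()[:,0])
E
```

```text
[ 0.4391804  -0.27125316 -2.08656015]
25.7333 [ 0.65739134 -0.11935127  0.09057695] [-0.97615088  0.20703706 -0.06530783]
```

Two balls lie in the dish, at about (300,258) and (427,295) in the crop, and the third is in the cup. The cup is nearly level. Finish levelling, lift, and carry it back to its original spot.

Call:
move_arm([
  {"linear": [-0.0165, 0, 0.0275], "turn": [0, 0.25, 0], "claw": 1},
  {"linear": [-0.0165, 0, 0.0275], "turn": [0, 0.25, 0], "claw": 1},
  {"linear": [-0.0165, 0, 0.0275], "turn": [0, 0.25, 0], "claw": 1},
  {"linear": [-0.012, 0, 0.02], "turn": [0, 0.18, 0], "claw": 1},
  {"linear": [0, 0, 0], "turn": [0, 0, 0], "claw": 1},
  {"linear": [0, 0, -0.1], "turn": [0, 0, 0], "claw": 1},
  {"linear": [0, 0, -0.2], "turn": [0, 0, 0], "claw": 1},
  {"linear": [0, 0, -0.25], "turn": [0, 0, 0], "claw": 1},
  {"linear": [0, 0, -0.3], "turn": [0, 0, 0], "claw": 1},
  {"linear": [0, 0, -0.3], "turn": [0, 0, 0], "claw": 1},
  {"linear": [0, 0, -0.25], "turn": [0, 0, 0], "claw": 1},
  {"linear": [0, 0, -0.2], "turn": [0, 0, 0], "claw": 1},
  {"linear": [0, 0, -0.1], "turn": [0, 0, 0], "claw": 1},
  {"linear": [0, 0, 0], "turn": [0, 0, 0], "claw": 1},
])

```text
time: 26.9
position: [0.6597, -0.1199, 0.1399]
tool_rot: [0.328, 3.122, -0.001]
ft_force: [-0.0, 0.3, -2.6]
grip_width: 0.454
```

Call:
move_arm([
  {"linear": [0.07, 0.1, 0], "turn": [0, 0, 0], "claw": 1},
  {"linear": [0.15, 0.2, 0], "turn": [0, 0, 0], "claw": 1},
  {"linear": [0.22, 0.3, 0], "turn": [0, 0, 0], "claw": 1},
  {"linear": [0.3, 0.4, 0], "turn": [0, 0, 0], "claw": 1},
  {"linear": [0.37, 0.5, 0], "turn": [0, 0, 0], "claw": 1},
  {"linear": [0.44, 0.6, 0], "turn": [0, 0, 0], "claw": 1},
  {"linear": [0.44, 0.6, 0], "turn": [0, 0, 0], "claw": 1},
  {"linear": [0.44, 0.6, 0], "turn": [0, 0, 0], "claw": 1},
  {"linear": [0.44, 0.6, 0], "turn": [0, 0, 0], "claw": 1},
  {"linear": [0.44, 0.6, 0], "turn": [0, 0, 0], "claw": 1},
  {"linear": [0.44, 0.6, 0], "turn": [0, 0, 0], "claw": 1},
  {"linear": [0.44, 0.6, 0], "turn": [0, 0, 0], "claw": 1},
  {"linear": [0.44, 0.6, 0], "turn": [0, 0, 0], "claw": 1},
  {"linear": [0.44, 0.6, 0], "turn": [0, 0, 0], "claw": 1},
  {"linear": [0.44, 0.6, 0], "turn": [0, 0, 0], "claw": 1},
  {"linear": [0.44, 0.6, 0], "turn": [0, 0, 0], "claw": 1},
  {"linear": [0.44, 0.6, 0], "turn": [0, 0, 0], "claw": 1},
  {"linear": [0.44, 0.6, 0], "turn": [0, 0, 0], "claw": 1},
  {"linear": [0.44, 0.6, 0], "turn": [0, 0, 0], "claw": 1},
  {"linear": [0.44, 0.6, 0], "turn": [0, 0, 0], "claw": 1},
])

```text
time: 28.57
position: [0.496, 0.2383, 0.1384]
tool_rot: [0.325, 3.124, -0.001]
ft_force: [0.7, 0.3, -2.9]
grip_width: 0.453
```

Call:
move_arm([
  {"linear": [0.37, 0.5, 0], "turn": [0, 0, 0], "claw": 1},
  {"linear": [0.3, 0.4, 0], "turn": [0, 0, 0], "claw": 1},
  {"linear": [0.22, 0.3, 0], "turn": [0, 0, 0], "claw": 1},
  {"linear": [0.15, 0.2, 0], "turn": [0, 0, 0], "claw": 1},
  {"linear": [0.07, 0.1, 0], "turn": [0, 0, 0], "claw": 1},
  {"linear": [0, 0, 0], "turn": [0, 0, 0], "claw": 1},
  {"linear": [0, 0, 0.1], "turn": [0, 0, 0], "claw": 1},
  {"linear": [0, 0, 0.2], "turn": [0, 0, 0], "claw": 1},
  {"linear": [0, 0, 0.3], "turn": [0, 0, 0], "claw": 1},
  {"linear": [0, 0, 0.4], "turn": [0, 0, 0], "claw": 1},
  {"linear": [0, 0, 0.5], "turn": [0, 0, 0], "claw": 1},
  {"linear": [0, 0, 0.5], "turn": [0, 0, 0], "claw": 1},
  {"linear": [0, 0, 0.4], "turn": [0, 0, 0], "claw": 1},
  {"linear": [0, 0, 0.3], "turn": [0, 0, 0], "claw": 1},
  {"linear": [0, 0, 0.2], "turn": [0, 0, 0], "claw": 1},
  {"linear": [0, 0, 0.1], "turn": [0, 0, 0], "claw": 1},
  {"linear": [0, 0, 0.1], "turn": [0, 0, 0], "claw": 1},
  {"linear": [0, 0, 0.1], "turn": [0, 0, 0], "claw": 1},
  {"linear": [0, 0, 0], "turn": [0, 0, 0], "claw": 1},
  {"linear": [0, 0, 0], "turn": [0, 0, 0], "claw": 1},
])

```text
time: 30.23
position: [0.4754, 0.2873, 0.0428]
tool_rot: [0.328, 3.123, 0.0]
ft_force: [0.1, 0.4, -1.3]
grip_width: 0.456
```

```bash
python3 - <<'E'
from h import *
print(force(4));s=ctrl.get_state();print(s['time'],s['position'],R.from_rotvec(s['tool_rot']).as_matrix().round(3))
E
```

```text
[ 0.05405319  0.06277633 -2.13338816]
30.4333 [0.47539531 0.28729624 0.04290648] [[-0.978  0.208  0.001]
 [ 0.208  0.978 -0.   ]
 [-0.001  0.    -1.   ]]
```

Call:
move_arm([
  {"linear": [0, 0, 0.1], "turn": [0, 0, 0], "claw": 1},
  {"linear": [0, 0, 0.15], "turn": [0, 0, 0], "claw": 1},
  {"linear": [0, 0, 0.1], "turn": [0, 0, 0], "claw": 1},
  {"linear": [0, 0, 0.05], "turn": [0, 0, 0], "claw": 1},
  {"linear": [0, 0, 0.04], "turn": [0, 0, 0], "claw": 1},
  {"linear": [0, 0, 0.03], "turn": [0, 0, 0], "claw": 1},
  {"linear": [0, 0, 0.01], "turn": [0, 0, 0], "claw": 1},
  {"linear": [0, 0, 0], "turn": [0, 0, 0], "claw": 1},
  {"linear": [0, 0, 0], "turn": [0, 0, 0], "claw": 1},
  {"linear": [0, 0, 0], "turn": [0, 0, 0], "claw": 1},
])

```text
time: 31.27
position: [0.475, 0.2871, 0.0285]
tool_rot: [0.328, 3.124, -0.001]
ft_force: [-3.1, -2.6, 5.3]
grip_width: 0.457
```

```bash
python3 - <<'E'
from h import *
print(force(5));s=ctrl.get_state();print(s['time'],s['position'])
E
```

```text
[-3.33120773 -2.13069124  5.47880617]
31.5167 [0.47494144 0.28710618 0.02845048]
```

The counter carries the cup. Release slowly and retreat.

Call:
move_arm([
  {"linear": [0, 0, -0.01], "turn": [0, 0, 0], "claw": 0.54},
  {"linear": [0, 0, 0], "turn": [0, 0, 0], "claw": 0.5},
  {"linear": [0, 0, 0], "turn": [0, 0, 0], "claw": 0.4},
  {"linear": [0, 0, 0], "turn": [0, 0, 0], "claw": 0.2},
  {"linear": [0, 0, 0], "turn": [0, 0, 0], "claw": 0},
  {"linear": [0, 0, 0], "turn": [0, 0, 0], "claw": 0},
  {"linear": [0, 0, 0], "turn": [0, 0, 0], "claw": 0},
  {"linear": [0, 0, 0], "turn": [0, 0, 0], "claw": 0},
  {"linear": [0, 0, -0.2], "turn": [0, 0, 0], "claw": 0},
  {"linear": [0, 0, -0.4], "turn": [0, 0, 0], "claw": 0},
  {"linear": [0, 0, -0.6], "turn": [0, 0, 0], "claw": 0},
  {"linear": [0, 0, -0.8], "turn": [0, 0, 0], "claw": 0},
  {"linear": [0, 0, -0.8], "turn": [0, 0, 0], "claw": 0},
  {"linear": [0, 0, -0.8], "turn": [0, 0, 0], "claw": 0},
  {"linear": [0, 0, -0.8], "turn": [0, 0, 0], "claw": 0},
  {"linear": [0, 0, -0.8], "turn": [0, 0, 0], "claw": 0},
  {"linear": [0, 0, -0.6], "turn": [0, 0, 0], "claw": 0},
  {"linear": [0, 0, -0.4], "turn": [0, 0, 0], "claw": 0},
  {"linear": [0, 0, 0], "turn": [0, 0, 0], "claw": 0},
  {"linear": [0, 0, 0], "turn": [0, 0, 0], "claw": 0},
])

```text
time: 33.18
position: [0.4751, 0.2872, 0.2149]
tool_rot: [0.328, 3.123, -0.0]
ft_force: [-0.1, -0.8, 0.0]
grip_width: 1.0
```

```bash
python3 - <<'E'
from h import *
im,K,T=snap('side','f_raw.png')
cv2.imwrite('pics/f.png',cv2.resize(im[110:350,150:340],None,fx=2.5,fy=2.5,interpolation=2)[:,:,::-1])
s=ctrl.get_state();print(s['time'],s['position'],s['ft_force'])
im,K,T=snap('top','t_raw.png');hsv=cv2.cvtColor(im,cv2.COLOR_RGB2HSV)
m=(hsv[...,1]<70)&(hsv[...,2]>90);mm=np.zeros(m.shape,np.uint8);mm[125:200,280:350]=m[125:200,280:350]
c=max(cv2.findContours(mm,0,1)[0],key=cv2.contourArea)[:,0]
print(cv2.minAreaRect(np.array([ray(K,T,u,v,.036)[:2] for u,v in c],np.float32)))
E
```

```text
33.2333 [0.47468851 0.28683346 0.21381692] [-0.63479559  0.73378362 -0.23510153]
((0.5942038893699646, -0.10530336946249008), (0.10733065754175186, 0.1338070183992386), 89.1375732421875)
```

View pics/f.png

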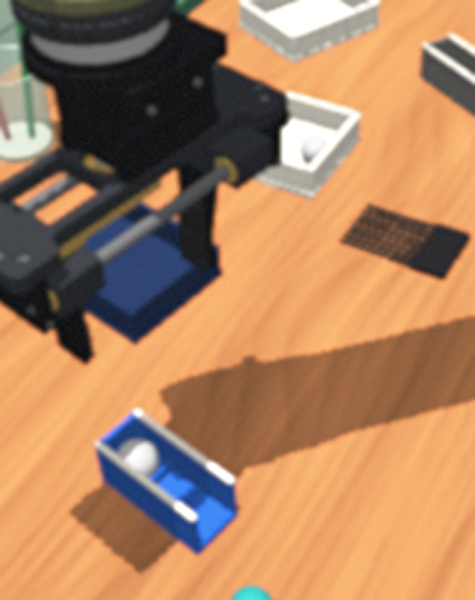

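The cup stands upright with the third ball at its closed end, around (140,455). The dish's centre is within 1 mm of where it started. The gripper hides part of the dish in this view, so only one of its balls shows, at (312,150). Handing in.

```bash
python3 -c "
from h import *
print(ctrl.close_job())"
```

```text
the job is handed in; nothing more can be done
None
```

I poured two of the three soap balls into the white dish nearest the base. The cup, with the third ball still inside, is back on the counter at its original spot, and I handed the job in at about 33 s. No verdict was reported.

- **Pour:** The first ball was out by 27° of tilt and the second at about 41.5°. The wrist load fell from 4.5 N to 3.3 N to 2.1 N, one ball's weight each time. The side picture just after the second drop showed both balls in the dish.
- **Set-down:** The last side picture shows the cup upright, with one ball at its closed end. It is about 0.4 m from the dish. The gripper is open, 0.21 m up and clear of everything.
- **Dish:** Its centre measured within 1 mm of where it started.
- **Not fully confirmed:** In that last picture the gripper hides part of the dish, so only one of its two balls shows. That both are there rests on the earlier picture. I saw no failed or conflicting readings.

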